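# Backlight on, then take the inspection picture

## Robot

A 6-joint arm with a two-finger parallel gripper is mounted at the origin on the work surface. World frame = base frame: x ahead of the robot, y to its left, z up, the work surface at z = 0. Lengths are in m, angles in degrees, forces in N, time in s.
With the tool pointing down it reaches from about 0.25 to 0.725 m from the base axis. Payload 9.7 kg.
Tool frame: the origin (TCP) lies on the centre line of the jaws, within the pads' length; the fingertips stand bot.nose_length ahead of it and the grasp point (between the pads) lies 11 mm behind it (bot.nose_length is the distance from the TCP to the fingertips, in m); z points along the fingers, y is the line along which they close (so a half turn about z gives the same grasp; the last joint's range is limited). The gripper opens to 85 mm and grips with 20 to 120 N. Pads are 22 mm wide; open, the fingers measure 114 mm over their backs; the gripper's body (76 mm by 85 mm) begins 54 mm behind the grasp point. The pads swing forward as they close: fully open they stand 13 mm farther back than shut.
Start: joints at [-67.265, 4.979, 10.078, 95.1, 0, 90], TCP at [0.213, -0.507, 0.239] pointing down, gripper open.
Joint ranges: [-179.16, 179.16], [-48.56, 103.87], [-65.8, 70.77], [-126.05, 130.52], [-82.76, 87.17], [-180, 180]. Speed limits (degrees/s): [127.2, 127.2, 147.25, 180, 180, 180].

## Interface

Orientations are given as [roll, pitch, yaw] about the fixed x, y, z axes, in that order (R = Rz(yaw) Ry(pitch) Rx(roll)).
In Python, from workcell import bot gives the robot as it stands. The module is installed in compiled form; this text tells all that it offers.
- The arm moves only by the shell command python3 -m inch 'ROWS' [OPENING] [FORCE]. ROWS is JSON, a list of rows, each a list of 4 numbers: the shift along the world's x, y, z in cm, then the turn about the world's z in degrees. A call has exactly 8 rows; each row is the pose to reach, as a shift and turn from the pose commanded when the call began; what a row does not reach only later rows make up. A row lasts 1/8 s, in which the tool goes at most 62.5 mm and 10.7 degrees, less where a joint would pass 70% of its speed; a pose out of reach is approached as far as the arm can. A call with a gripper value outside its range is refused whole. OPENING is the finger opening in cm, from 0 to 8.54, set as the call begins (- or left out, the last holds). The fingers move at their own pace and stop on an object; FORCE is the grip in N (left out, the last holds). Time passes only in rows, so rows that repeat a pose let the fingers close, or fill a call up. It gives the time, the measured TCP pose, the force, the opening and the grip force at its end, in the units of the state.
- bot.get_obs(): the state, without advancing time (a new reading comes with each control period).
- bot.camera(name): name is "scene" or "side" or "wrist"; returns a dict with "img" (384x512x3 uint8, red, green, blue), "fovy" (degrees; the focal length in pixels is half the picture's height over the tangent of half this angle, whatever the lens; pixels are square), "cx", "cy" (the principal point, pixels), "dist" ([k1, k2, p1, p2, k3] as OpenCV has them; the pictures are not rectified), "R" (3x3) and "t" (3): a world point X has camera coordinates R X + t; the wrist camera has in their place "mount" (4x4, takes a point from camera to tool coordinates, whose origin is the TCP and whose axes are the flange's). Camera axes: x right, y down, z forward; pixel columns grow to the right and rows downward; lengths in m; the calibration is good to about 2 mm. A picture is of the moment at which its call begins: read the wrist's pose just before it. There is no depth.
- bot.job_done(): hands the job in; it is judged then, once.
Trained networks look in a picture, given as the dict that the camera call returned (one of the last four; its "shot" number tells which), for a name from the list of things; names that differ only in an ending like _2 or _b are one class to them, and where a whole thing is asked for, a point or a joint stands for the part that bears it (a point fixed in the world has none). Each returns a list of dicts, best first, with "score" (0 to 1); they miss things now and then, are a little off and sometimes report something else, mostly with a low value. They report only what shows in the picture. A call takes as long as a camera call. They do not tell look-alikes from the thing itself.
- bot.find_in(thing, picture): "point" ([column, row] in pixels, amid what is visible of it).
- bot.landmark_of(thing, picture): "point" ([column, row] in pixels: a listed point, or the origin of a listed thing).
The state is a dict: "time": time; "q": joint angles; "qd": joint speeds; "joint_efforts": joint torques, N m; "ee_pos": TCP position; "tcp_rot": TCP orientation; "wrist_force": force on the tool from outside, world axes, zero at the start; "torque": the same for the moment, N m; "opening": finger opening in m; "grasp_force": force on a finger pad.
Only numpy, scipy, OpenCV 4.12 (cv2) and the standard library are available. Lean on these libraries where they do the work, as an engineer would, in place of code of your own. Each camera call takes 0.05 s, during which the arm holds its last target. There are 200 camera calls.

## Task

Take an inspection picture: switch on the backlight by gently pushing down the raised end of the long rocker until it has tipped fully over, then press the round mushroom button right down and let it come up again, so that the rocker stays on. Use only the fingertips and a light touch; grasp nothing, do not shift or lift the control boxes, do not press the square key, and leave the round nozzle heads where they stand.

Things in the scene. Friction and masses are not known exactly. Their poses are not given: they have to be found in the camera images.
- backlight_box: loose black desk control box, 80 mm (its x) by 70 mm (its y), housing top 32 mm above the bench, about 0.7 kg, on small rubber feet; origin at the centre of its underside, z up, a short cable stub on its +y side. It carries the rocker, which tips about a line along the box's y through the box's centre
- rocker_raised_end (a point): point on the top face of the rocker (grey paddle, 60 mm long along the box's x, 30 mm wide, 8 mm thick), on its centre line 24 mm from the pivot towards the box's +x side, on the end that stands raised at the start and is marked with a small white line (about 47 mm above the bench). Pushed straight down here it sinks about 8.5 mm to its stop, where it is still 6 mm clear of the housing. The point moves with the rocker
- rocker (a joint): tilt of the rocker in rad: 0 off (the +x end raised 0.18 rad), 0.36 fully on (the +x end down by the same angle). It has friction only (about 2 N at the raised end) and stays where it is left; starts at 0 to 0.05
- capture_box: loose black desk control box, 80 mm (its x) by 70 mm (its y), housing top 32 mm above the bench, about 0.7 kg, on small rubber feet; origin at the centre of its underside, z up, a short cable stub on its +y side. It carries the round mushroom button in its middle
- capture_top (a point): centre of the flat top of the round mushroom button (grey, 40 mm across), 50 mm above the bench when up; moves with the button
- capture (a joint): travel of the mushroom button in m: 0 up, 0.007 fully down. A spring raises it: about 1 N to start, 5 N fully down
- freeze_box: loose black desk control box, 80 mm (its x) by 70 mm (its y), housing top 32 mm above the bench, about 0.7 kg, on small rubber feet; origin at the centre of its underside, z up, a short cable stub on its +y side. It carries the square key in its middle; not to be used
- freeze_top (a point): centre of the top of the square key (grey, 22 mm wide), 50 mm above the bench
- freeze (a joint): travel of the square key in m: 0 up, 0.007 fully down, sprung like the mushroom button; must stay up
- head_a: loose round machined nozzle head of dark steel, 40 mm across, 24 mm high, standing on the bench; origin at the centre of its underside, z up. Only to be left alone
- head_b: loose round machined nozzle head of dark steel, 40 mm across, 24 mm high, standing on the bench; origin at the centre of its underside, z up. Only to be left alone
- head_c: loose round machined nozzle head of dark steel, 40 mm across, 24 mm high, standing on the bench; origin at the centre of its underside, z up. Only to be left alone
Things that resemble listed ones, but are neither listed nor needed, are in the scene too. What is shaped like the backlight_box but orange or red is not meant.

How it is judged (in metres and radians):
On the way, in this order (a step that is already met when the one before it is completed fails the run):
1. the rocker is tipped on, with the mushroom button up (value of joint rocker above 0.29 rad and value of joint capture below 0.002 m), for 0.1 s.
2. the mushroom button is pressed down, the rocker still on (value of joint rocker above 0.29 rad and value of joint capture above 0.005 m), for 0.1 s.
3. the mushroom button is up again (value of joint capture below 0.002 m), for 0.1 s.
At the end, for the whole second after the job is handed in: The rocker stays tipped on (joint above 0.29 of 0.36 rad); the mushroom button and the square key are up (within 2 mm); each control box is within 15 mm and each nozzle head within 10 mm of its start, all upright (0.1 rad) and at rest (all of step 1 and value of joint freeze below 0.002 m and distance of each of backlight_box, capture_box, freeze_box from where it was at the start of the episode below 0.015 m and distance of each of head_a, head_b, head_c from where it was at the start of the episode below 0.01 m and angle between each of backlight_box, capture_box, freeze_box, head_a, head_b, head_c's own z axis and vertical below 0.1 rad and linear speed of each of backlight_box, capture_box, freeze_box, head_a, head_b, head_c below 0.02 m/s); the robot touches nothing.
It fails at once if the mushroom button is pressed while the rocker is off (value of joint rocker below 0.25 rad and value of joint capture above 0.004 m).
It fails at once if the square key is pressed (more than 3 mm) (value of joint freeze above 0.003 m).
It fails at once if a control box is shifted more than 15 mm, or lifted or tipped up by more than 8 mm (distance of any of backlight_box, capture_box, freeze_box from where it was at the start of the episode above 0.015 m or height (world z) of any of backlight_box, capture_box, freeze_box above 0.008 m).
It fails at once if a nozzle head is shifted more than 10 mm, lifted or tipped (distance of any of head_a, head_b, head_c from where it was at the start of the episode above 0.01 m or angle between any of head_a, head_b, head_c's own z axis and vertical above 0.2 rad).
It fails at once if a control box is pushed harder than 25 N (contact force between any of the fingers, the arm and backlight_box above 25 N or contact force between any of the fingers, the arm and capture_box above 25 N or contact force between any of the fingers, the arm and freeze_box above 25 N).
It also fails if it takes over 48 s, if anything falls off the work surface, if the arm or the gripper's body presses on something with over 40 N, if the wrist force passes 120 N, or if a joint passes its speed limit or range.

## Working session

There is one attempt and no reset: what is moved stays moved. The work goes in short steps, Python scripts to look and compute and a shell command to move; the robot and the scene stay as the last step left them, time stands still between calls to the robot, and variables do not carry over. Pictures are saved under pics/ and viewed, at most 10 in all, crops included, and the job is handed in when it is done.

```bash
mkdir -p pics
cat > h.py <<'E'
import numpy as np, cv2
from workcell import bot
def K(p):
    f=192/np.tan(np.radians(p["fovy"])/2); return np.array([[f,0,p["cx"]],[0,f,p["cy"]],[0,0,1.]])
def ray(p,uv):
    n=cv2.undistortPoints(np.array([[uv]],float),K(p),np.array(p["dist"],float))[0,0]
    R=np.array(p["R"]);t=np.array(p["t"]).ravel(); return -R.T@t, R.T@np.array([n[0],n[1],1])
def at(p,uv,z):
    o,d=ray(p,uv); return o+d*(z-o[2])/d[2]
def save(p,n,s=1.5,box=None):
    im=p["img"][:,:,::-1]
    if box: im=im[box[1]:box[3],box[0]:box[2]]
    cv2.imwrite("pics/"+n,cv2.resize(im,None,fx=s,fy=s,interpolation=cv2.INTER_CUBIC))
E
python3 - <<'E'
from h import *
o=bot.get_obs();print(o["time"],o["ee_pos"],o["tcp_rot"],bot.nose_length)
Z=dict(rocker_raised_end=.047,capture_top=.05,freeze_top=.05,backlight_box=0,capture_box=0,freeze_box=0,head_a=0)
for c in("scene","side"):
    p=bot.camera(c);save(p,c+".png")
    for n,z in Z.items():
        for r in bot.landmark_of(n,p)[:4]: print(c,n,np.round(r["point"],1),round(r["score"],2),np.round(at(p,r["point"],z),3))
E
```

```text
0.0 [ 0.21247026 -0.50707157  0.23858888] [-1.79924350e+02  1.31494649e-03  2.27352632e+01] 0.008
scene rocker_raised_end [170.6 175.9] 0.74 [ 0.676 -0.227  0.047]
scene rocker_raised_end [205.2 147.1] 0.73 [ 0.553 -0.237  0.047]
scene rocker_raised_end [227.8  84. ] 0.72 [ 0.347 -0.373  0.047]
scene rocker_raised_end [172.2 133.5] 0.64 [ 0.585 -0.335  0.047]
scene capture_top [265.9 207.4] 0.73 [0.573 0.005 0.05 ]
scene capture_top [207.9 142.5] 0.59 [ 0.539 -0.242  0.05 ]
scene freeze_top [349.8 269.3] 0.68 [0.555 0.245 0.05 ]
scene freeze_top [207.9 143.9] 0.45 [ 0.542 -0.238  0.05 ]
scene backlight_box [170.3 133.4] 0.93 [ 0.568 -0.377  0.   ]
scene backlight_box [216.4 152.3] 0.91 [ 0.52  -0.234 -0.   ]
scene backlight_box [257.8 132.1] 0.81 [ 0.386 -0.207 -0.   ]
scene backlight_box [228.1 103.2] 0.8 [ 0.369 -0.35   0.   ]
scene capture_box [263.5 218.8] 0.62 [0.577 0.004 0.   ]
scene freeze_box [346.9 279.3] 0.61 [0.555 0.249 0.   ]
scene head_a [228.5 224.9] 0.7 [ 0.651 -0.044  0.   ]
scene head_a [154.  231.9] 0.63 [ 0.794 -0.156 -0.   ]
side rocker_raised_end [204.  276.2] 
[... 202 characters left out ...]
0.671 -0.226  0.047]
side capture_top [262.8 199.3] 0.61 [0.582 0.002 0.05 ]
side freeze_top [235.  141.6] 0.52 [0.548 0.248 0.05 ]
side freeze_top [264.  277.5] 0.32 [ 0.535 -0.234  0.05 ]
side backlight_box [318.7 284.4] 0.96 [ 0.667 -0.251  0.   ]
side backlight_box [197.  342.6] 0.92 [ 0.36 -0.34  0.  ]
side backlight_box [290.8 334. ] 0.74 [ 0.569 -0.362  0.   ]
side backlight_box [253.9 287.3] 0.61 [ 0.512 -0.227  0.   ]
side capture_box [260.4 211.8] 0.58 [0.575 0.002 0.   ]
side freeze_box [237.5 153.8] 0.97 [0.553 0.246 0.   ]
side head_a [287.7 220.5] 0.63 [ 0.641 -0.043  0.   ]
side head_a [255.8 139.5] 0.58 [0.622 0.301 0.   ]
side head_a [346.2 240.5] 0.46 [ 0.775 -0.14   0.   ]
```

View pics/scene.png

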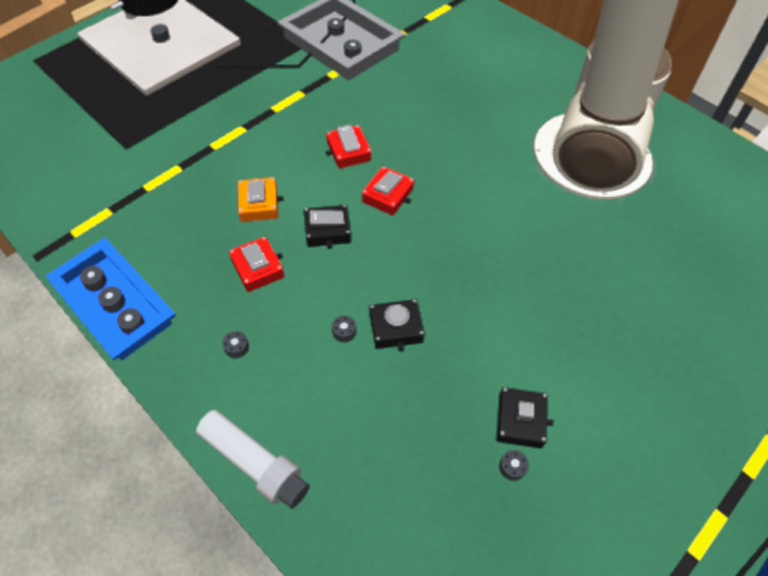

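View pics/side.png

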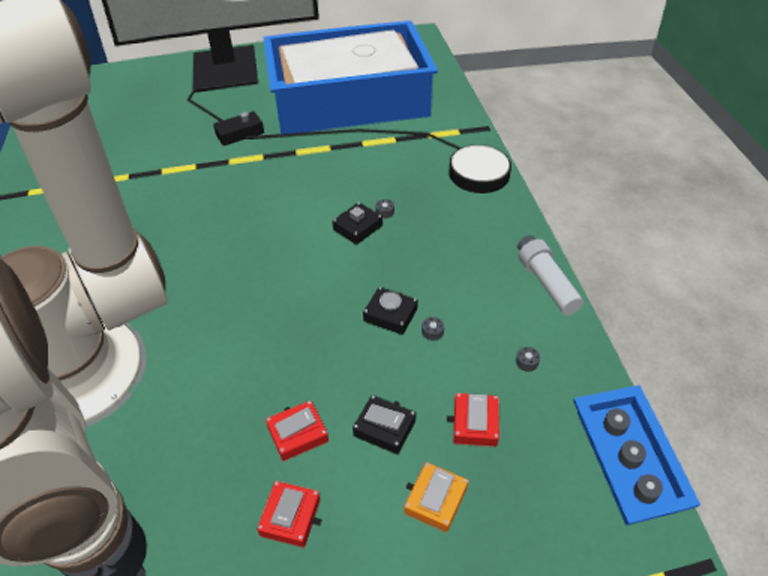

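The scene picture shows the only black rocker box at scene (218,150) and side (256,282). The others are red at (232,97), (259,127), (171,176) and orange at (172,132), so they are look-alikes. The mushroom box is at (264,215) and the square key at (349,277). I'll enlarge the black box in both views.

Run:
```python
from h import *
P={}
ims=[]
for c,(x,y) in(("scene",(218,150)),("side",(256,280))):
    p=bot.camera(c); P[c]=p
    ims.append(cv2.resize(p["img"][y-28:y+28,x-28:x+28,::-1],(392,392),interpolation=cv2.INTER_CUBIC))
    for n in("rocker_raised_end","rocker"):
        for f in(bot.landmark_of,bot.find_in):
            try:
                for r in f(n,p)[:6]:
                    if np.hypot(r["point"][0]-x,r["point"][1]-y)<25: print(c,n,f.__name__,np.round(r["point"],1),round(r["score"],2),np.round(at(p,r["point"],.045),3))
            except Exception as e: print(e)
cv2.imwrite("pics/crop.png",np.hstack(ims))
```

```text
scene rocker_raised_end call [205.9 145.5] 0.8 [ 0.547 -0.241  0.045]
scene rocker_raised_end call [215.5 141.4] 0.56 [ 0.519 -0.234  0.045]
it knows: backlight_box, capture_box, capture_top, freeze_box, freeze_top, head, rocker_raised_end
scene rocker call [214.6 143.8] 0.46 [ 0.527 -0.23   0.045]
side rocker_raised_end call [262.5 279.9] 0.72 [ 0.531 -0.237  0.045]
side rocker_raised_end call [254.2 276.5] 0.74 [ 0.514 -0.224  0.045]
it knows: backlight_box, capture_box, capture_top, freeze_box, freeze_top, head, rocker_raised_end
side rocker call [255.6 274.8] 0.67 [ 0.518 -0.22   0.045]
```

View pics/crop.png

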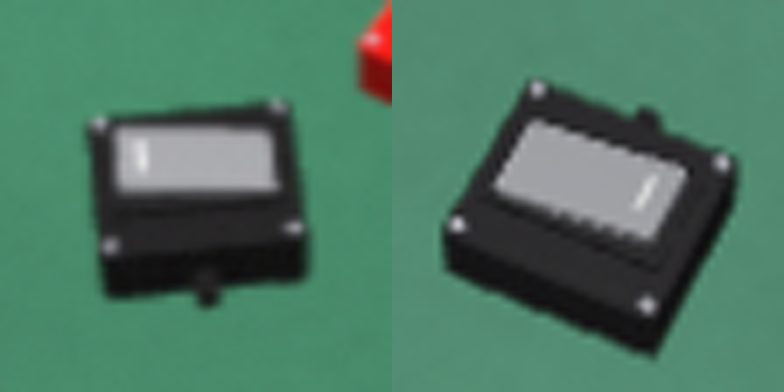

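The crop shows the black box with its white line at scene (210,144), side (264,279). The stub is on the lower side in the scene view, and the line lies on the box's +x end. This is the one that fits. Next I'll compute the positions from both views.

```bash
cat >> h.py <<'E'
def tri(p,a,q,b):
    (o,d),(O,D)=ray(p,a),ray(q,b); d/=np.linalg.norm(d);D/=np.linalg.norm(D)
    s=np.linalg.lstsq(np.stack([d,-D],1),O-o,rcond=None)[0]; x,y=o+d*s[0],O+D*s[1]
    return (x+y)/2,np.linalg.norm(x-y)
E
python3 - <<'E'
from h import *
np.set_printoptions(precision=4,suppress=True)
p,q=bot.camera("scene"),bot.camera("side")
a=lambda x,y:(190+x/7-.43,122+y/7-.43); b=lambda x,y:(228+x/7-.43,252+y/7-.43)
print("line",tri(p,a(141,157),q,b(256,192)))
S=[(98,124),(278,106),(293,228),(110,245)]; T=[(330,162),(145,88),(65,224),(255,303)]
# match: scene corner left-top is +x,-y ; print both
A=np.array([at(p,a(*s),.033) for s in S]);B=np.array([at(q,b(*s),.033) for s in T])
print(A,A.mean(0));print(B,B.mean(0))
for X in(A,B):
    for i in range(4): d=X[i]-X[(i+1)%4];print(np.linalg.norm(d),np.degrees(np.arctan2(d[1],d[0])))
# button tops by brightness
for n,z,u,v in(("capture",.05,(265,210),(261,201)),("freeze",.05,(350,273),(238,142))):
    r=[]
    for c,(x,y) in((p,u),(q,v)):
        g=cv2.cvtColor(c["img"],cv2.COLOR_RGB2HSV)[y-14:y+15,x-14:x+15]
        m=((g[...,2]>110)&(g[...,1]<60)).astype(np.uint8)
        k,l,st,ce=cv2.connectedComponentsWithStats(m); i=1+np.argmax(st[1:,4]); r.append(ce[i]+[x-14,y-14]);print(n,r[-1],st[i],at(c,r[-1],z))
    print(tri(p,r[0],q,r[1]))
for h,u,v in((0,(229,219),(288,218)),(1,(157,229),(352,238)),(2,(343,309),(257,138))): print("head",tri(p,u,q,v))
E
```

```text
line (array([ 0.5358, -0.2367,  0.0463]), np.float64(0.0024287742724101156))
[[ 0.5311 -0.2704  0.033 ]
 [ 0.4751 -0.2286  0.033 ]
 [ 0.5122 -0.1802  0.033 ]
 [ 0.567  -0.2221  0.033 ]] [ 0.5214 -0.2253  0.033 ]
[[ 0.5634 -0.222   0.033 ]
 [ 0.5075 -0.1799  0.033 ]
 [ 0.4713 -0.2275  0.033 ]
 [ 0.5273 -0.2695  0.033 ]] [ 0.5174 -0.2247  0.033 ]
0.06991896321529986 -36.72295845218208
0.06096790260615832 -127.54434198294635
0.0689359731316121 142.54708842198346
0.060083520597011865 53.38631290207788
0.06992165081529167 -36.9722418192888
0.05978487486138388 52.70375307381989
0.07003574428539232 143.1156829242307
0.05967686445317181 -127.18737011680726
capture [264.2842 209.5792] [  6   7  16  14 183] [0.5799 0.0068 0.05  ]
capture [259.8712 199.9318] [  6   8  15  11 132] [0.5737 0.0017 0.05  ]
(array([0.576 , 0.0053, 0.0448]), np.float64(0.0031659779779988823))
freeze [350.5 272.5] [10  9 10 10 96] [0.5597 0.2504 0.05  ]
freeze [237.4103 140.5641] [ 9 10 10  6 39] [0.5555 0.2511 0.05  ]
(array([0.5572, 0.251 , 0.0487]), np.float64(0.0037961517477499204))
head (array([ 0.6423, -0.0476,  0.0147]), np.float64(0.004156169712524892))
head (array([ 0.7866, -0.1472,  0.0165]), np.float64(0.0015717877053880302))
head (array([0.6228, 0.2879, 0.0173]), np.float64(0.0012736566215642657))
```

```bash
python3 -m inch '[[4,3.3,0,-8],[8,6.7,0,-16],[12,10,0,-24],[16.5,13.5,0,-32],[20.5,17,0,-40],[24.5,20,0,-48],[28.5,23.5,0,-56],[32.7,26.7,0,-59.6]]' 0 20; python3 -m inch '[[0,0,-3,0],[0,0,-6,0],[0,0,-8,0],[0,0,-10,0],[0,0,-12,0],[0,0,-13,0],[0,0,-13.5,0],[0,0,-13.5,0]]'
python3 - <<'E'
from h import *
np.set_printoptions(precision=4,suppress=True)
o=bot.get_obs();p=bot.camera("wrist");save(p,"w1.png",1.4)
from scipy.spatial.transform import Rotation as Ro
print(o["ee_pos"],o["tcp_rot"],o["wrist_force"],o["opening"])
Rt=Ro.from_euler("xyz",o["tcp_rot"],degrees=True).as_matrix();M=np.array(p["mount"])
Rc=Rt@M[:3,:3];tc=Rt@M[:3,3]+o["ee_pos"];p["R"]=Rc.T;p["t"]=-Rc.T@tc
c=np.array([.5194,-.225,.043]);u=np.array([.8,-.6,0])
for n in("rocker_raised_end","backlight_box"):
    for r in bot.landmark_of(n,p)[:2]:print(n,r["point"],r["score"],at(p,r["point"],.047))
for X in(c,c+.024*u+[0,0,.004]): 
    x=p["R"]@X+p["t"];k=K(p)@x;print("expected px",k[:2]/k[2])
E
```

```text
time: 2.3
ee_pos: [0.5036, -0.294, 0.2394]
tcp_rot: [-177.5, 0.1, -31.3]
wrist_force: [0.7, -1.0, -0.1]
opening: 0.0001
grasp_force: 0.0
time: 3.3
ee_pos: [0.5021, -0.2958, 0.1045]
tcp_rot: [-177.6, 0.1, -31.6]
wrist_force: [1.0, -0.1, 0.0]
opening: 0.0
grasp_force: 0.0
[ 0.5021 -0.2958  0.1045] [-177.5865    0.0952  -31.5964] [ 0.9507 -0.0953  0.0279] 2.3944733213151845e-05
rocker_raised_end [147.0, 211.8] 0.88 [ 0.5366 -0.2373  0.047 ]
rocker_raised_end [258.4, 42.5] 0.6 [ 0.5821 -0.3442  0.047 ]
backlight_box [298.4, 57.9] 0.94 [ 0.5645 -0.3582  0.047 ]
backlight_box [411.0, 313.1] 0.87 [ 0.3936 -0.3435  0.047 ]
expected px [149.6462 241.2145]
expected px [147.7664 207.4413]
```

View pics/w1.png

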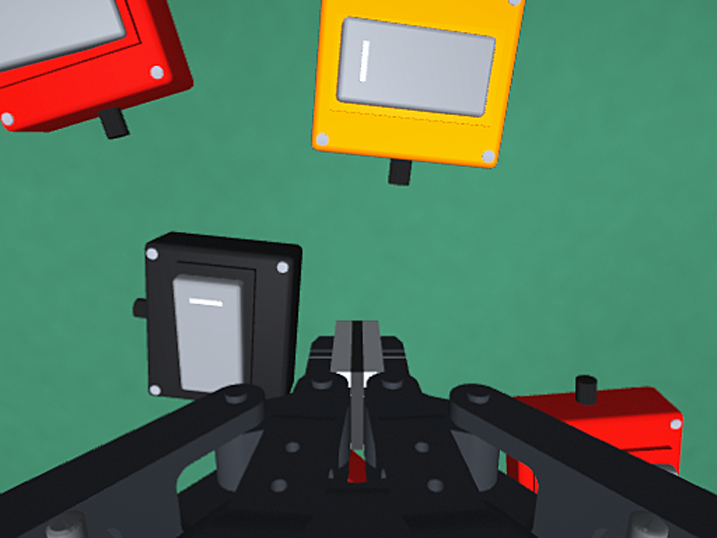

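The wrist view shows the closed fingertips at about (255,230) and the black rocker's white line at (147,213). That agrees with my estimate to about 3 mm. The move fell short, so I'll make up the rest.

```bash
python3 -m inch '[[0.9,1.4,0,-1.5],[1.8,2.8,0,-3],[2.7,4.2,-0.5,-4.5],[3.6,5.7,-1,-5.3],[3.6,5.7,-2,-5.3],[3.6,5.7,-3,-5.3],[3.6,5.7,-3.5,-5.3],[3.6,5.7,-3.5,-5.3]]'
```

```text
time: 4.45
ee_pos: [0.5082, -0.2864, 0.0687]
tcp_rot: [-175.2, 0.3, -31.6]
wrist_force: [-0.5, -0.6, 0.5]
opening: 0.0003
grasp_force: 0.0
```

Run:
```python
from h import *
o=bot.get_obs();print({k:np.round(v,2) for k,v in o.items()})
p=bot.camera("side");save(p,"s2.png",1.5)
```

```text
{'time': np.float64(4.45), 'q': array([-31.69,   9.84,  -3.53,  76.9 ,   4.82, 179.94]), 'qd': array([-0.04, -0.36,  0.86,  0.39,  0.11,  0.01]), 'joint_efforts': array([ 2.000e-02, -5.673e+01,  4.582e+01, -9.000e-02,  2.700e-01,
       -0.000e+00]), 'ee_pos': array([ 0.51, -0.29,  0.07]), 'tcp_rot': array([-175.18,    0.27,  -31.64]), 'wrist_force': array([-0.52, -0.62,  0.5 ]), 'torque': array([-0.07,  0.03, -0.  ]), 'grasp_force': np.float64(0.0), 'opening': np.float64(0.0)}
```

View pics/s2.png

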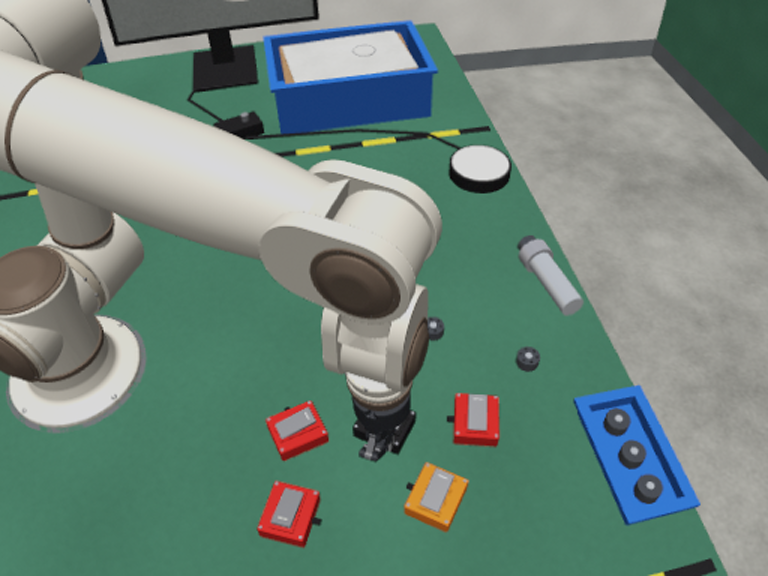

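The last joint (j6) is at its +180° limit, which blocked the move. A half turn gives the same fingertip orientation, so I'll unwind the other way, raised.

```bash
python3 -m inch '[[0,0,2,10],[0,0,4,20],[0,0,5,30],[0,0,5,40],[0,0,5,50],[0,0,5,60],[0,0,5,70],[0,0,5,80]]';python3 -m inch '[[0,0,0,10],[0,0,0,20],[0,0,0,30],[0,0,0,40],[0,0,0,50],[0,0,0,60],[0,0,0,70],[0,0,0,80]]'
```

```text
time: 5.5
ee_pos: [0.5086, -0.2867, 0.1198]
tcp_rot: [-175.2, 0.2, 48.7]
wrist_force: [-0.3, -1.0, -0.0]
opening: -0.0002
grasp_force: 0.0
time: 6.5
ee_pos: [0.5087, -0.2867, 0.1198]
tcp_rot: [-175.2, 0.3, 128.7]
wrist_force: [-0.8, -0.3, -0.3]
opening: -0.0001
grasp_force: 0.0
```

```bash
python3 -m inch '[[0.7,1,0,4],[1.4,2.1,0,8],[2.1,3.2,0,12],[2.7,4.2,0,14.4],[2.7,4.2,-1.5,14.4],[2.7,4.2,-3,14.4],[2.7,4.2,-4.5,14.4],[2.7,4.2,-4.5,14.4]]'
python3 - <<'E'
from h import *
np.set_printoptions(precision=4,suppress=True)
o=bot.get_obs();p=bot.camera("wrist");q=bot.camera("side")
a=cv2.resize(p["img"][:,:,::-1],(480,360));b=cv2.resize(q["img"][240:320,215:295,::-1],(320,320),interpolation=cv2.INTER_CUBIC);b=np.vstack([b,np.zeros((40,320,3),np.uint8)])
cv2.imwrite("pics/w2.png",np.hstack([a,b]));print(o["q"],o["ee_pos"],o["tcp_rot"],o["wrist_force"])
E
```

```text
time: 7.5
ee_pos: [0.5343, -0.2444, 0.0722]
tcp_rot: [-175.1, 0.0, 142.7]
wrist_force: [-0.1, -0.2, -0.3]
opening: 0.0001
grasp_force: 0.0
[-22.3625  11.267   -1.5076  78.4409  -4.7154  14.9658] [ 0.5343 -0.2444  0.0722] [-175.131     0.0419  142.7235] [-0.0786 -0.1942 -0.3138]
```

View pics/w2.png

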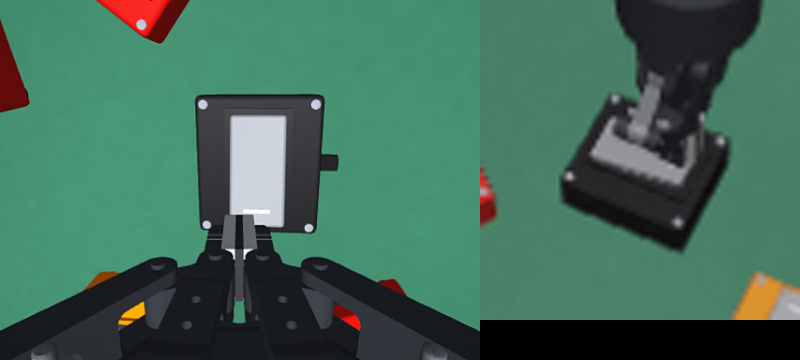

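The wrist view shows the fingertips above the marked end, a little to the left of the centre line at (240,220), with the white line just ahead. The side inset agrees. Lowering gently.

```bash
python3 -m inch '[[0,0,-0.4,0],[0,0,-0.8,0],[0,0,-1.1,0],[0,0,-1.4,0],[0,0,-1.5,0],[0,0,-1.6,0],[0,0,-1.7,0],[0,0,-1.8,0]]';python3 -m inch '[[0,0,-0.05,0],[0,0,-0.1,0],[0,0,-0.15,0],[0,0,-0.2,0],[0,0,-0.25,0],[0,0,-0.3,0],[0,0,-0.35,0],[0,0,-0.4,0]]'
```

```text
time: 8.6
ee_pos: [0.5355, -0.2446, 0.0563]
tcp_rot: [-175.2, 0.2, 142.8]
wrist_force: [-0.1, 0.4, 0.7]
opening: -0.0001
grasp_force: 0.0
time: 9.6
ee_pos: [0.5355, -0.2446, 0.0523]
tcp_rot: [-175.2, 0.2, 142.8]
wrist_force: [1.3, -0.8, 2.8]
opening: -0.0001
grasp_force: 1.1
```

In contact, with about 2–3 N of friction. Continuing.

```bash
python3 -m inch '[[0,0,-0.05,0],[0,0,-0.1,0],[0,0,-0.15,0],[0,0,-0.2,0],[0,0,-0.25,0],[0,0,-0.3,0],[0,0,-0.3,0],[0,0,-0.3,0]]';python3 -m inch '[[0,0,-0.03,0],[0,0,-0.06,0],[0,0,-0.09,0],[0,0,-0.12,0],[0,0,-0.15,0],[0,0,-0.15,0],[0,0,-0.15,0],[0,0,-0.15,0]]'
```

```text
time: 10.6
ee_pos: [0.5354, -0.2445, 0.0493]
tcp_rot: [-175.2, 0.2, 142.8]
wrist_force: [1.3, -0.8, 2.5]
opening: -0.0002
grasp_force: 1.6
time: 11.6
ee_pos: [0.5355, -0.2446, 0.0479]
tcp_rot: [-175.2, 0.2, 142.8]
wrist_force: [1.7, -1.5, 4.5]
opening: 0.0001
grasp_force: 2.2
```

```bash
python3 -m inch '[[0,0,-0.02,0],[0,0,-0.04,0],[0,0,-0.06,0],[0,0,-0.08,0],[0,0,-0.08,0],[0,0,-0.08,0],[0,0,-0.08,0],[0,0,-0.08,0]]';python3 -m inch '[[0,0,-0.02,0],[0,0,-0.04,0],[0,0,-0.06,0],[0,0,-0.06,0],[0,0,-0.06,0],[0,0,-0.06,0],[0,0,-0.06,0],[0,0,-0.06,0]]'
```

```text
time: 12.6
ee_pos: [0.5356, -0.2446, 0.0477]
tcp_rot: [-175.2, 0.3, 142.8]
wrist_force: [1.1, -1.7, 7.5]
opening: 0.0
grasp_force: 4.1
time: 13.6
ee_pos: [0.5356, -0.2446, 0.0475]
tcp_rot: [-175.2, 0.3, 142.8]
wrist_force: [-0.9, -1.2, 11.2]
opening: 0.0
grasp_force: 5.5
```

Forces rise with little further motion, so the rocker is at its stop. I'll lift off, move above the mushroom button and check.

```bash
python3 -m inch '[[0,0,1,0],[0,0,3,0],[0,0,5,0],[0,0,6,0],[0.5,3,6,0],[1,7,6,0],[1.5,11,6,0],[2,15,6,0]]';python3 -m inch '[[0.5,3,0,0],[1,6,0,0],[1.6,9,0,0],[1.6,9.2,0,0],[1.6,9.2,-1,0],[1.6,9.2,-2,0],[1.6,9.2,-2.8,0],[1.6,9.2,-2.8,0]]'
python3 - <<'E'
from h import *
np.set_printoptions(precision=4,suppress=True)
o=bot.get_obs();p=bot.camera("wrist");q=bot.camera("side")
a=cv2.resize(p["img"][:,:,::-1],(480,360));b=cv2.resize(q["img"][190:310,215:295,::-1],(240,360),interpolation=cv2.INTER_CUBIC)
cv2.imwrite("pics/w3.png",np.hstack([a,b]))
from scipy.spatial.transform import Rotation as Ro
Rt=Ro.from_euler("xyz",o["tcp_rot"],degrees=True).as_matrix();M=np.array(p["mount"])
Rc=Rt@M[:3,:3];tc=Rt@M[:3,3]+o["ee_pos"];p["R"]=Rc.T;p["t"]=-Rc.T@tc
for c in (p,q):
  for n,z in(("capture_top",.05),("capture_box",0),("rocker_raised_end",.0385)):
    for r in bot.landmark_of(n,c)[:3]:print(n,r["point"],r["score"],at(c,r["point"],z))
E
```

```text
time: 14.6
ee_pos: [0.5549, -0.0932, 0.1058]
tcp_rot: [-175.1, 0.1, 142.8]
wrist_force: [0.6, -0.2, 0.3]
opening: 0.0
grasp_force: 0.0
time: 15.6
ee_pos: [0.5708, -0.003, 0.0774]
tcp_rot: [-175.1, 0.1, 142.7]
wrist_force: [0.7, -0.1, 0.0]
opening: 0.0001
grasp_force: 0.0
capture_top [281.7, 227.2] 0.75 [0.5756 0.0079 0.05  ]
capture_box [281.5, 199.1] 0.83 [0.5755 0.0072 0.    ]
capture_top [261.2, 199.8] 0.58 [0.5773 0.0015 0.05  ]
capture_box [260.2, 214.2] 0.96 [ 0.5727 -0.0064  0.    ]
rocker_raised_end [318.7, 264.2] 0.84 [ 0.6724 -0.2186  0.0385]
rocker_raised_end [200.6, 276.1] 0.8 [ 0.3904 -0.1937  0.0385]
rocker_raised_end [295.1, 316.3] 0.63 [ 0.5828 -0.3391  0.0385]
```

View pics/w3.png

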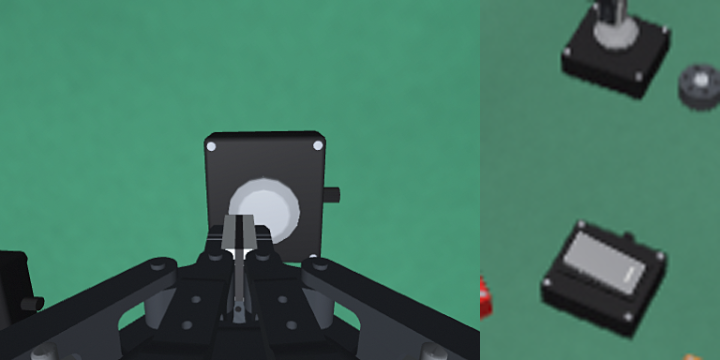

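The wrist view shows the fingertips over the mushroom button (265,211). In the side inset the rocker's marked end is now low. Contact height and stop height both match full tilt. Pressing the button.

```bash
python3 -m inch '[[0,0,-0.4,0],[0,0,-0.8,0],[0,0,-1.2,0],[0,0,-1.5,0],[0,0,-1.7,0],[0,0,-1.9,0],[0,0,-2.0,0],[0,0,-2.1,0]]';python3 -m inch '[[0,0,-0.06,0],[0,0,-0.12,0],[0,0,-0.18,0],[0,0,-0.24,0],[0,0,-0.3,0],[0,0,-0.3,0],[0,0,-0.3,0],[0,0,-0.3,0]]'
```

```text
time: 17.0
ee_pos: [0.5715, -0.0025, 0.0576]
tcp_rot: [-175.2, 0.2, 142.8]
wrist_force: [-1.0, -0.9, 2.4]
opening: -0.0003
grasp_force: 0.7
time: 18.0
ee_pos: [0.5715, -0.0025, 0.0545]
tcp_rot: [-175.2, 0.2, 142.8]
wrist_force: [-0.7, 0.1, 3.0]
opening: 0.0002
grasp_force: 1.5
```

```bash
python3 -m inch '[[0,0,-0.05,0],[0,0,-0.1,0],[0,0,-0.15,0],[0,0,-0.2,0],[0,0,-0.25,0],[0,0,-0.25,0],[0,0,-0.25,0],[0,0,-0.25,0]]';python3 -m inch '[[0,0,-0.02,0],[0,0,-0.04,0],[0,0,-0.06,0],[0,0,-0.08,0],[0,0,-0.08,0],[0,0,-0.08,0],[0,0,-0.08,0],[0,0,-0.08,0]]'
```

```text
time: 19.0
ee_pos: [0.5714, -0.0026, 0.0519]
tcp_rot: [-175.2, 0.2, 142.8]
wrist_force: [-0.1, -0.3, 4.5]
opening: 0.0004
grasp_force: 2.3
time: 20.0
ee_pos: [0.5714, -0.0025, 0.0513]
tcp_rot: [-175.2, 0.2, 142.8]
wrist_force: [-0.9, -0.0, 6.8]
opening: 0.0002
grasp_force: 3.1
```

Commanded 0.8 mm but it moved 0.6, and the force is above 5 N: at the stop. One more nudge to confirm, then release.

```bash
python3 -m inch '[[0,0,-0.02,0],[0,0,-0.04,0],[0,0,-0.06,0],[0,0,-0.06,0],[0,0,-0.06,0],[0,0,-0.06,0],[0,0,-0.06,0],[0,0,-0.06,0]]';python3 -m inch '[[0,0,0.5,0],[0,0,1,0],[0,0,2,0],[0,0,4,0],[0,0,6,0],[0,0,8,0],[0,0,8,0],[0,0,8,0]]'
python3 - <<'E'
from h import *
p,q=bot.camera("scene"),bot.camera("side")
a=cv2.resize(p["img"][120:240,180:300,::-1],(400,400),interpolation=cv2.INTER_CUBIC);b=cv2.resize(q["img"][190:310,215:335,::-1],(400,400),interpolation=cv2.INTER_CUBIC)
cv2.imwrite("pics/f.png",np.hstack([a,b]))
E
```

```text
time: 21.0
ee_pos: [0.5716, -0.0026, 0.0512]
tcp_rot: [-175.2, 0.2, 142.8]
wrist_force: [-2.9, 0.4, 9.3]
opening: 0.0001
grasp_force: 4.8
time: 22.0
ee_pos: [0.5712, -0.0026, 0.1297]
tcp_rot: [-175.1, 0.2, 142.8]
wrist_force: [0.5, -0.3, 0.5]
opening: 0.0
grasp_force: 0.0
```

View pics/f.png

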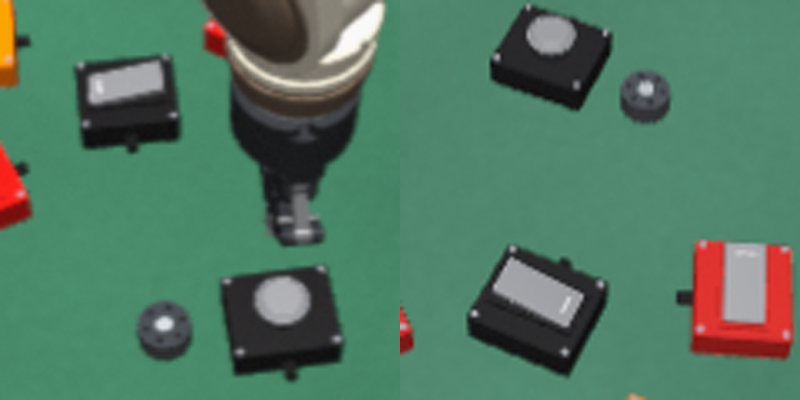

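The picture shows the rocker tipped with its marked end down at scene crop (98,88). The button is up at (282,300), boxes and heads are in place, and the gripper is clear of everything. Handing in.

```bash
python3 -c "
from workcell import bot
print(bot.job_done())"
```

```text
the job is handed in; nothing more can be done
None
```

I tipped the rocker to its stop, pressed the mushroom button fully down and let it come up again, and handed the job in at about 22 s; the hand-in gave no verdict, but the last pictures showed the rocker still on and the arm clear of everything.

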